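# Dose three polishing balls and start the polisher

### The job

Set the steel tray on the hopper's base plate, close under the chute, its tab facing away from the hopper, so that it will catch what comes down from the three lanes farthest from the gate's handle. Pull the slide gate with the black post partway out, so that exactly those three balls drop and roll into the tray, and push the gate fully shut again with the other two still in the hopper. Only then flip the grey guard cover up until it stays, let go of it and press the start button beneath; leave the other things on the bench undisturbed.

Things in the scene. Friction and masses are not known exactly. Their poses are not given: they have to be found in the camera images.
- hopper: fixed aluminium dosing hopper; origin on the table under the middle of its row of lanes, z up. Five open-topped lanes in a row along y, centres y +84 (ball1), +42, 0, -42, -84 mm (ball5), 35 mm long, walls z 135 to 185 mm (top); outer size x -30 to 24, y -110 to 110 mm. Base plate 8 mm thick, x -20 to 160, y -120 to 120 mm: the tray stands on it
- spout (a point): point on the lip of the chute, hopper frame (60, 42, 66) mm, mid of the three lanes to be emptied. The chute under all lanes slopes down to hopper +x, with a low fin at each lane wall; balls roll off straight on. A tray centred 35 to 40 mm beyond this point in hopper +x catches all: its rim is then under the lip, so set it down farther out, then slide it in
- gate (a joint): how far the slide gate is out, m: 0 shut, 0.20 stop; starts up to 0.010 out. Slides along hopper -y, stays where left, needs about 3 N. Uncovers lane ball1 first: a ball has dropped once it is out 0.029 (ball1), 0.071 (ball2), 0.113 (ball3), 0.155 (ball4) and may begin to sink into the gap 15 mm earlier (ball4 at 0.140): 0.119 to 0.135 lets out just three
- gate_grip (a point): grip point on the gate's black upright square post, 18 x 18 mm (sides along hopper x and y), at z 175 mm; the post rises from z 131 to 195 mm, its face 36 mm clear of the hopper's end wall when shut; it moves with the gate (hopper y -155 mm when shut)
- ball1: white ceramic ball 30 mm, 40 g, origin at its centre; lane 1 counted from the end far from the post; is to go into the tray
- ball2: white ceramic ball 30 mm, 40 g, origin at its centre; lane 2 counted from the end far from the post; is to go into the tray
- ball3: white ceramic ball 30 mm, 40 g, origin at its centre; lane 3 counted from the end far from the post; is to go into the tray
- ball4: white ceramic ball 30 mm, 40 g, origin at its centre; lane 4 counted from the end far from the post; is to stay in the hopper
- ball5: white ceramic ball 30 mm, 40 g, origin at its centre; lane 5 counted from the end far from the post; is to stay in the hopper
- tray: loose open steel tray, 95 mm (x) by 140 mm (y), 45 mm high, walls 4 mm, about 0.25 kg; origin at the centre of its underside, z up. An upright tab stands on the middle of its +x side
- tray_grip (a point): grip point on the tray's tab, tray frame (53.5, 0, 80) mm; the tab is 12 mm thick (x), 40 mm wide (y), its top 95 mm above the underside. Pinch it across its thickness: the tray hangs level enough
- switchbox: fixed grey switch box 120 (x) by 100 (y) by 32 mm high, open on top under the guard; origin at the centre of its underside; start button inside, 15 mm from the centre towards -x
- guard (a joint): angle of the guard cover, rad: 0 shut, starts up to 0.25, grows as it lifts, stop 1.9; stiff hinge, stays where left; up means over 1.2. Takes 2 to 3 N at the knob
- guard_hinge (a point): middle of the cover's hinge line, on the box's +x rim at z 32.5 mm; the hinge line is along the box's y. The cover is a plate 120 x 100 x 6 mm that reaches from there to -x
- guard_handle (a point): grip point of the round knob on the cover: when shut 90 mm from the hinge in box -x and 41 mm above the hinge (flange 28 mm across, 27 to 43 mm above the plate, on a 12 mm stem); it moves with the cover. Pinched along the hinge direction, the knob can turn between the fingers as the cover swings
- start (a joint): how far the button is pressed, m: 0 up, 0.006 full stop; springs back; pressed means over 0.004, about 4 N, 5 N fully down
- start_top (a point): top centre of the start button, 28 mm across, pressed straight down; about 23 mm above the table, 9 mm below the box's rim
- oil_bottle: bystander, leave alone: amber oil bottle, 46 mm wide, 135 mm tall; origin at the middle of its underside
- pot: bystander, leave alone: glass jar with metal cap, 48 mm wide, 55 mm tall; origin at the middle of its underside
- watch_cushion: bystander, leave alone: grey watch cushion 70 x 90 x 45 mm with a watch on it; origin at the middle of its underside
- screwdriver: bystander, leave alone: screwdriver lying flat, along its own x
- case_holder: bystander, leave alone: round wooden case holder, 64 mm wide, 28 mm tall; origin at the middle of its underside
- box_small: bystander, leave alone: small dark wooden box 85 x 65 x 40 mm; origin at the middle of its underside
- brush: bystander, leave alone: brush lying flat, along its own x
Mind the look-alikes: they are no part of the job. Leave any yellow look-alike of the tray alone. Leave any purple look-alike of the switchbox alone.

How it is judged:
On the way, in this order (a step that is already met when the one before it is completed fails the run):
1. the tray stands on the base plate under the chute of the three far lanes, let go, all five balls still in the hopper (x of tray in the frame of hopper between 0.06 and 0.14 m and x of tray_grip in the frame of hopper above 0.105 m and y of tray in the frame of hopper between 0.01 and 0.074 m and z of tray in the frame of hopper between 0.004 and 0.014 m and angle between tray's own z axis and vertical below 0.1 rad and contact force between the fingers and tray below 0.5 N and z of each of ball1, ball2, ball3, ball4, ball5 in the frame of hopper above 0.138 m), for 0.2 s.
2. the gate is out and the three balls lie in the tray, the other two still in the hopper (x of ball1 in the frame of tray between -0.046 and 0.046 m and y of ball1 in the frame of tray between -0.068 and 0.068 m and z of ball1 in the frame of tray between 0 and 0.045 m and x of ball2 in the frame of tray between -0.046 and 0.046 m and y of ball2 in the frame of tray between -0.068 and 0.068 m and z of ball2 in the frame of tray between 0 and 0.045 m and x of ball3 in the frame of tray between -0.046 and 0.046 m and y of ball3 in the frame of tray between -0.068 and 0.068 m and z of ball3 in the frame of tray between 0 and 0.045 m and z of each of ball4, ball5 in the frame of hopper above 0.138 m and value of joint gate above 0.02 m), for 0.2 s.
3. the gate is fully shut again (x of ball1 in the frame of tray between -0.046 and 0.046 m and y of ball1 in the frame of tray between -0.068 and 0.068 m and z of ball1 in the frame of tray between 0 and 0.045 m and x of ball2 in the frame of tray between -0.046 and 0.046 m and y of ball2 in the frame of tray between -0.068 and 0.068 m and z of ball2 in the frame of tray between 0 and 0.045 m and x of ball3 in the frame of tray between -0.046 and 0.046 m and y of ball3 in the frame of tray between -0.068 and 0.068 m and z of ball3 in the frame of tray between 0 and 0.045 m and z of each of ball4, ball5 in the frame of hopper above 0.138 m and value of joint gate below 0.005 m), for 0.2 s.
4. the guard is up and let go (value of joint guard above 1.2 rad and contact force between the fingers and guard below 0.3 N), for 0.3 s.
5. the start button is pressed, the guard up (value of joint guard above 1.2 rad and value of joint start above 0.004 m), for 0.05 s.
At the end, for the whole second after the job is handed in: tray flat (0.1 rad) on the base plate, tab away from the hopper, its centre 60 to 140 mm in hopper x and 10 to 74 mm in hopper y; balls 1 to 3 at rest in it, balls 4 and 5 in their lanes; gate within 5 mm of shut; guard over 1.2 rad; button sprung back after a press of 4 mm (all of step 3 and x of tray in the frame of hopper between 0.06 and 0.14 m and x of tray_grip in the frame of hopper above 0.105 m and y of tray in the frame of hopper between 0.01 and 0.074 m and z of tray in the frame of hopper between 0.004 and 0.014 m and angle between tray's own z axis and vertical below 0.1 rad and value of joint guard above 1.2 rad and value of joint start below 0.002 m and linear speed of tray below 0.02 m/s and linear speed of each of ball1, ball2, ball3, ball4, ball5 below 0.05 m/s); the robot touches nothing.
It fails at once if ball 4 or 5 leaves the hopper (not (z of ball4 in the frame of hopper above 0.138 m) or not (z of ball5 in the frame of hopper above 0.138 m)).
It fails at once if the button is pressed before the three balls are in the tray and the gate is shut (value of joint start above 0.004 m and (not (x of ball1 in the frame of tray between -0.046 and 0.046 m and y of ball1 in the frame of tray between -0.068 and 0.068 m and z of ball1 in the frame of tray between 0 and 0.045 m and x of ball2 in the frame of tray between -0.046 and 0.046 m and y of ball2 in the frame of tray between -0.068 and 0.068 m and z of ball2 in the frame of tray between 0 and 0.045 m and x of ball3 in the frame of tray between -0.046 and 0.046 m and y of ball3 in the frame of tray between -0.068 and 0.068 m and z of ball3 in the frame of tray between 0 and 0.045 m) or not (value of joint gate below 0.008 m))).
It fails at once if a bystander is shifted by more than 30 mm (distance of any of oil_bottle, pot, watch_cushion, screwdriver, case_holder, box_small, brush from where it was at the start of the episode above 0.03 m).
It also fails if it takes over 72 s, if anything falls off the work surface, if the arm or the gripper's body presses on something with over 40 N, if the wrist force passes 120 N, or if a joint passes its speed limit or range.

### The arm

A 6-joint arm with a two-finger parallel gripper is mounted at the origin on the work surface. World frame = base frame: x ahead of the robot, y to its left, z up, the work surface at z = 0. Lengths are in m, angles in rad, forces in N, time in s.
With the tool pointing down it reaches from about 0.35 to 0.975 m from the base axis. Payload 4.9 kg.
Tool frame: the origin (TCP) lies at the very end of the fingers, on their centre line; the grasp point (between the pads) lies 19 mm behind it; z points along the fingers, y is the line along which they close (so a half turn about z gives the same grasp; the last joint's range is limited). The gripper opens to 85 mm and grips with 20 to 120 N. Pads are 22 mm wide; open, the fingers measure 114 mm over their backs; the gripper's body (76 mm by 85 mm) begins 54 mm behind the grasp point. The pads swing forward as they close: fully open they stand 13 mm farther back than shut.
Start: joints at [1.024, 0.053, 1.613, -0, 1.476, -0.119], TCP at [0.259, 0.569, 0.231] pointing down, gripper open.
Joint ranges: [-3.01, 3.01], [-1.01, 2.22], [0.06, 2.58], [-1.02, 4.17], [0.09, 2.62], [-3.14, 3.14]. Speed limits (rad/s): [2.57, 2.57, 3.14, 3.14, 3.14, 3.14].

### API

Orientations are given as a unit quaternion [w, x, y, z].
In Python, from plant import manip gives the robot as it stands.
- The arm moves only by the tool move_arm, never from a script. Its argument "plan" is a list that holds one entry, the list of rows, each a list of 7 numbers: the shift along the tool's x, y, z as a fraction of full scale, then the turn, a rotation vector about the tool's x, y, z as a fraction of full scale, then the closure, from 0 (fully open) to 1 (shut). In form: [[[dx, dy, dz, wx, wy, wz, fingers], ...]]. A call has exactly 10 rows; each row shifts and turns the commanded pose from where the row before left it, along the tool's axes as they then stand; what a row does not reach is not made up. Full scale, the value 1, is 0.12 m for a shift and 0.15 rad for a turn. A row lasts 1/8 s, in which the tool goes at most 62.5 mm and 10.7 degrees, less where a joint would pass 70% of its speed; a pose out of reach is approached as far as the arm can. A call with a number of a shift or a turn outside -1 to 1 is refused whole. A call with a gripper value outside its range is refused whole. The fingers move at their own pace and stop on an object; the grip force is fixed at half the most. Time passes only in rows, so rows that do not move let the fingers close, or fill a call up. It gives the time, the measured TCP pose, the force, the opening and the grip force at its end, in the units of the state.
- manip.state(): the state, without advancing time (a new reading comes with each control period).
- manip.grab_frame(name): name is "scene" or "top"; returns a dict with "pixels" (420x560x3 uint8, blue, green, red), "depth" (420x560 float32, m along the optical axis (not along the pixel's ray), 0 where there is no reading), "vfov" (degrees; the focal length in pixels is half the picture's height over the tangent of half this angle, whatever the lens; pixels are square), "cx", "cy" (the principal point, pixels), "view" (4x4, takes a point from world to camera coordinates). Camera axes: x right, y down, z forward; pixel columns grow to the right and rows downward; lengths in m; the calibration is good to about 2 mm. A picture is of the moment at which its call begins.
- manip.job_done(): hands the job in; it is judged then, once.
The state is a dict: "time": time; "joint_pos": joint angles; "joint_vel": joint speeds; "joint_efforts": joint torques, N m; "tool_pos": TCP position; "tool_rot": TCP orientation; "contact_force": force on the tool from outside, world axes, zero at the start; "ft_torque": the same for the moment, N m; "gripper_width": opening from 0.0 (shut) to 1.0 (fully open); "grasp_force": force on a finger pad.
Only numpy, scipy, OpenCV 4.12 (cv2) and the standard library are available. Lean on these libraries where they do the work, as an engineer would, in place of code of your own. Each camera call takes 0.05 s, during which the arm holds its last target. There are 200 camera calls.

## Working session

There is one attempt and no reset: what is moved stays moved. The work goes in short steps, Python scripts to look and compute and a tool call to move; the robot and the scene stay as the last step left them, time stands still between calls to the robot, and variables do not carry over. Pictures are saved under pics/ and viewed, at most 12 in all, crops included, and the job is handed in when it is done.

Besides the shell and the picture viewer there is one more tool, called by a JSON object that holds its "api" and its "payload", one argument or row to a line. move_arm: Moves the arm, as the interface text tells. Its arguments: {"type":"object","properties":{"plan":{"type":"array"}},"required":["plan"]}

```bash
mkdir -p pics
cat > h.py <<'E'
import numpy as np, cv2
from plant import manip
def grab(n):
    f=manip.grab_frame(n); np.savez('/tmp/%s.npz'%n,**{k:np.asarray(v) for k,v in f.items()}); return f
def load(n): return dict(np.load('/tmp/%s.npz'%n))
def cloud(f):
    d=f['depth']; H,W=d.shape; fl=H/2/np.tan(np.radians(float(f['vfov']))/2)
    u,v=np.meshgrid(np.arange(W),np.arange(H))
    p=np.stack([(u-f['cx'])/fl*d,(v-f['cy'])/fl*d,d,np.ones_like(d)],-1)
    P=p@np.linalg.inv(f['view']).T
    P=P[...,:3]; P[d==0]=np.nan
    return P
E
python3 - <<'E'
from h import *
for n in('scene','top'):
    f=grab(n); cv2.imwrite('pics/%s0.png'%n,f['pixels']); print(n,np.linalg.inv(f['view']).round(3).tolist(),f['vfov'],f['cx'],f['cy'])
s=manip.state(); print(s)
E
```

```text
scene [[-0.748, 0.434, -0.502, 1.17], [0.663, 0.488, -0.568, 0.74], [-0.001, -0.758, -0.653, 0.973], [0.0, 0.0, 0.0, 1.0]] 44.55902653413591 287.27356609919536 212.18844116188936
top [[0.016, -0.993, 0.12, 0.366], [-1.0, -0.018, -0.015, 0.001], [0.017, -0.119, -0.993, 1.406], [0.0, 0.0, 0.0, 1.0]] 44.228097257389734 281.16354561972605 203.17625865423304
{'time': 0.1, 'joint_pos': array([ 1.02398200e+00,  5.32755275e-02,  1.61417709e+00,  1.95927656e-05,
        1.47603829e+00, -1.18970974e-01]), 'joint_vel': array([-0.00064031, -0.0006602 , -0.00167936,  0.00074897, -0.00011804,
       -0.00114291]), 'joint_efforts': array([ 1.59224196e-04, -3.94909143e+01, -3.71359956e+01, -9.79668954e-06,
        3.97572221e-03,  6.63534848e-06]), 'tool_pos': array([0.25899176, 0.56817343, 0.23018329]), 'tool_rot': array([-3.19371218e-04,  2.12294625e-01,  9.77205245e-01, -8.93837128e-04]), 'contact_force': array([-0.37423816,  0.1395867 ,  0.51390584]), 'ft_torque': array([ 0.01198972,  0.00669369, -0.00509723]), 'grasp_force': 0.0, 'gripper_width': 0.9982891884287151}
```

View pics/scene0.png

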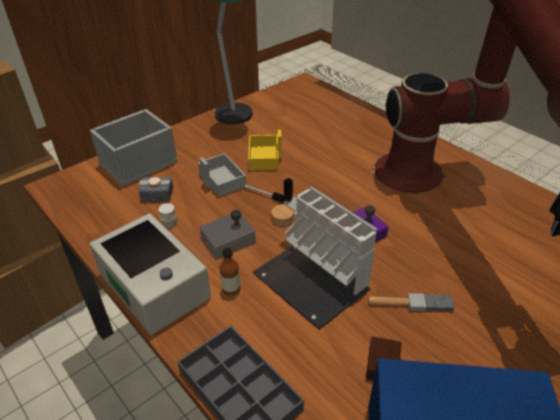

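View pics/top0.png

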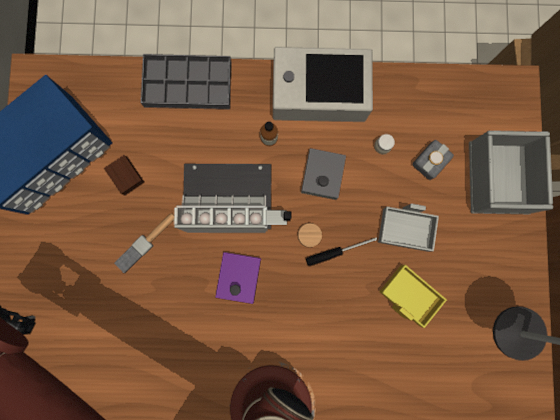

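The scene view shows the grey switchbox at (228,235) and the purple one at (370,225), the grey tray at (222,175) and the yellow one at (264,152), and the hopper at (320,245).

In the top view, world +x is up and +y is left:
- **Tray:** there are two candidates, grey (409,229) and yellow (413,296). The steel one at (409,229) fits; its tab is at (417,208).
- **Switchbox:** there are two candidates, grey (323,173) and purple (239,277). The grey one fits; its knob is at (322,181).

I'll confirm both in a crop.

Run:
```python
from h import *
f=load('top'); c=f['pixels'][140:260,170:450]; cv2.imwrite('pics/crop1.png',cv2.resize(c,None,fx=2.85,fy=2.85,interpolation=cv2.INTER_CUBIC))
P=cloud(f); np.set_printoptions(precision=3,suppress=True)
def reg(name,r0,r1,c0,c1,z0,z1):
    Q=P[r0:r1,c0:c1].reshape(-1,3); Q=Q[(Q[:,2]>z0)&(Q[:,2]<z1)]
    if len(Q)<4: print(name,len(Q)); return
    r=cv2.minAreaRect(Q[:,:2].astype(np.float32)); print(name,len(Q),'mean',Q.mean(0),'min',Q.min(0),'max',Q.max(0),'rect',np.array(r[0]),np.array(r[1]),r[2])
reg('plate',160,200,178,280,0.002,0.02)
reg('hoppertop',200,235,170,280,0.175,0.2)
reg('post',205,225,278,298,0.15,0.21)
reg('balls',200,235,178,268,0.145,0.172)
reg('trayrim',200,260,375,445,0.036,0.055)
reg('tab',200,225,400,430,0.075,0.11)
reg('box',145,205,298,350,0.02,0.047)
reg('boxall',145,205,298,350,0.028,0.065)
reg('knob',160,200,305,340,0.068,0.11)
for n,a in dict(table=(250,340),).items(): print(n,P[a])
```

```text
plate 3021 mean [0.597 0.127 0.008] min [ 0.541 -0.014  0.002] max [0.655 0.265 0.02 ] rect [0.597 0.125] [0.11  0.278] 1.0733847618103027
hoppertop 934 mean [0.476 0.127 0.185] min [0.45  0.018 0.175] max [0.506 0.235 0.197] rect [0.478 0.127] [0.053 0.218] 0.9147461652755737
post 70 mean [ 0.482 -0.033  0.19 ] min [ 0.475 -0.041  0.153] max [ 0.491 -0.025  0.199] rect [ 0.483 -0.033] [0.016 0.017] 0.17291058599948883
balls 806 mean [0.476 0.128 0.157] min [0.45  0.018 0.145] max [0.501 0.229 0.172] rect [0.476 0.123] [0.049 0.211] 0.8683217763900757
trayrim 364 mean [ 0.471 -0.364  0.044] min [ 0.41  -0.439  0.036] max [ 0.528 -0.286  0.054] rect [ 0.472 -0.363] [0.142 0.106] 80.59945678710938
tab 94 mean [ 0.52  -0.369  0.091] min [ 0.512 -0.39   0.075] max [ 0.529 -0.35   0.099] rect [ 0.521 -0.37 ] [0.04  0.013] 81.4117202758789
box 1555 mean [ 0.614 -0.133  0.039] min [ 0.548 -0.191  0.021] max [ 0.68  -0.075  0.047] rect [ 0.614 -0.134] [0.101 0.121] 79.8665542602539
boxall 1544 mean [ 0.615 -0.133  0.039] min [ 0.548 -0.191  0.028] max [ 0.68  -0.075  0.05 ] rect [ 0.615 -0.134] [0.101 0.121] 79.80266571044922
knob 95 mean [ 0.585 -0.128  0.082] min [ 0.573 -0.14   0.069] max [ 0.599 -0.115  0.09 ] rect [ 0.586 -0.127] [0.025 0.027] 86.53074645996094
table [ 0.409 -0.18   0.022]
```

View pics/crop1.png

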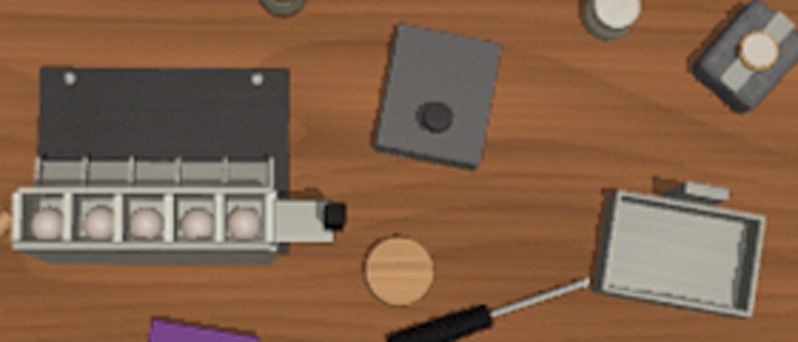

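The crop confirms both picks. The steel tray's rim is centred near (680,253), with its tab at (705,190) on the +x side. The grey box's cover is centred near (437,95), with its knob at (435,117) towards -x. The hopper's post is at (335,216) and its five balls are along row 222.

```bash
cat >> h.py <<'E'
np.set_printoptions(precision=3,suppress=True)
HT=np.radians(0.8); HO=np.array([0.4805,0.127])
def hw(x,y): c,s=np.cos(HT),np.sin(HT); return HO+np.array([c*x-s*y,s*x+c*y])
def wh(p): d=np.asarray(p)[:2]-HO; c,s=np.cos(HT),np.sin(HT); return np.array([c*d[0]+s*d[1],-s*d[0]+c*d[1]])
def psi(s=None):
    w,x,y,z=(s or manip.state())['tool_rot']; return np.degrees(np.arctan2(1-2*(x*x+z*z),2*(x*y-w*z)))
def plan(p,yaw=None,start=None,y0=None):
    "tool-axis units totals to target; yaw=world angle of tool y in deg (turned first)"
    st=manip.state(); a=np.array(st['tool_pos']) if start is None else np.array(start); y0=psi(st) if y0 is None else y0
    yaw=y0 if yaw is None else yaw
    t=np.radians(yaw); d=np.array(p)-a
    u=np.array([-np.sin(t)*d[0]+np.cos(t)*d[1],np.cos(t)*d[0]+np.sin(t)*d[1],-d[2]])/0.12
    print('now',a,round(y0,2),'dist',np.linalg.norm(d).round(3),'shift units after turn',u,'turn wz units',round(-np.radians(yaw-y0)/0.15,3))
def rows(p,yaw,n):
    "simultaneous: per-row units (axes before row's turn)"
    st=manip.state(); a=np.array(st['tool_pos']); y0=psi(st); d=(np.array(p)-a)/n
    for k in range(n):
        t=np.radians(y0+(yaw-y0)*k/n)
        print([round(v,3) for v in (np.array([-np.sin(t)*d[0]+np.cos(t)*d[1],np.cos(t)*d[0]+np.sin(t)*d[1],-d[2]])/0.12)],round(-np.radians(yaw-y0)/n/0.15,3))
E
python3 - <<'E'
from h import *
f=load('top');P=cloud(f)
Q=P[145:205,298:350].reshape(-1,3); Q=Q[(Q[:,2]>0.028)&(Q[:,2]<0.065)]
A=np.c_[Q[:,:2]-[0.614,-0.133],np.ones(len(Q))]; s=np.linalg.lstsq(A,Q[:,2],rcond=None)[0]; print('cover plane',s)
for n,(r0,r1,c0,c1,z) in dict(oil=(118,150,255,282,.05),pot=(130,158,372,398,.03),holder=(220,250,296,325,.015),cush=(140,182,412,455,.02)).items():
    q=P[r0:r1,c0:c1].reshape(-1,3); q=q[q[:,2]>z]; print(n,q.min(0),q.max(0))
# hopper orientation by line fit of rear top edge columns
q=P[196:240,170:272].reshape(-1,3); q=q[q[:,2]>.178]
ys=np.arange(.03,.23,.02); hi=[(y+.01,np.nanmax(q[abs(q[:,1]-y-.01)<.01][:,0]),np.nanmin(q[abs(q[:,1]-y-.01)<.01][:,0])) for y in ys]; hi=np.array(hi)
print('edge slopes',np.polyfit(hi[:,0],hi[:,1],1),np.polyfit(hi[:,0],hi[:,2],1))
print(psi())
rows([0.405,0.05,0.24],-9.4,10)
E
```

```text
cover plane [-0.018  0.003  0.039]
oil [ 0.692 -0.006  0.05 ] [0.733 0.037 0.14 ]
pot [ 0.678 -0.321  0.03 ] [ 0.72  -0.276  0.06 ]
holder [ 0.416 -0.128  0.015] [ 0.48  -0.067  0.036]
cush [ 0.606 -0.482  0.02 ] [ 0.71  -0.38   0.064]
edge slopes [-0.018  0.506] [-0.015  0.453]
65.48628774213057
[np.float64(-0.29), np.float64(-0.342), np.float64(-0.008)] 0.871
[np.float64(-0.332), np.float64(-0.302), np.float64(-0.008)] 0.871
[np.float64(-0.369), np.float64(-0.256), np.float64(-0.008)] 0.871
[np.float64(-0.399), np.float64(-0.206), np.float64(-0.008)] 0.871
[np.float64(-0.422), np.float64(-0.152), np.float64(-0.008)] 0.871
[np.float64(-0.438), np.float64(-0.096), np.float64(-0.008)] 0.871
[np.float64(-0.447), np.float64(-0.038), np.float64(-0.008)] 0.871
[np.float64(-0.448), np.float64(0.021), np.float64(-0.008)] 0.871
[np.float64(-0.442), np.float64(0.079), np.float64(-0.008)] 0.871
[np.float64(-0.428), np.float64(0.136), np.float64(-0.008)] 0.871
```

{"api": "move_arm", "payload": {
  "plan": [
    [[-0.29,-0.34,-0.05,0,0,0.87,0],[-0.33,-0.3,-0.05,0,0,0.87,0],[-0.37,-0.255,-0.05,0,0,0.87,0],[-0.4,-0.205,0,0,0,0.87,0],[-0.42,-0.15,0,0,0,0.87,0],[-0.44,-0.095,0,0,0,0.87,0],[-0.445,-0.04,0,0,0,0.87,0],[-0.45,0.02,0,0,0,0.87,0],[-0.44,0.08,0,0,0,0.87,0],[-0.43,0.135,0,0,0,0.87,0]]
  ]
}}

```text
time: 1.35
tool_pos: [0.4059, 0.0494, 0.249]
tool_rot: [0.0, 0.763, 0.646, 0.0]
contact_force: [1.6, 0.7, 0.4]
gripper_width: 1.001
grasp_force: 0.0
```

Run:
```python
from h import *
plan([0.5205,-0.370,0.16],-9.4)
```

```text
now [0.406 0.049 0.249] -9.52 dist 0.444 shift units after turn [-3.292  1.513  0.742] turn wz units -0.014
```

{"api": "move_arm", "payload": {
  "plan": [
    [[-0.37,0.17,0,0,0,0,0],[-0.37,0.17,0,0,0,0,0],[-0.37,0.17,0,0,0,0,0],[-0.37,0.17,0,0,0,0,0],[-0.37,0.17,0.14,0,0,0,0],[-0.37,0.17,0.15,0,0,0,0],[-0.37,0.17,0.15,0,0,0,0],[-0.37,0.17,0.15,0,0,0,0],[-0.33,0.15,0.15,0,0,0,0],[0,0,0,0,0,0,0]]
  ]
}}

```text
time: 2.6
tool_pos: [0.5198, -0.3691, 0.1571]
tool_rot: [-0.003, 0.763, 0.647, -0.0]
contact_force: [-0.4, 0.6, -0.1]
gripper_width: 1.004
grasp_force: 0.0
```

Run:
```python
from h import *
plan([0.5205,-0.370,0.061],-9.4)
f=grab('scene'); cv2.imwrite('pics/s1.png',cv2.resize(f['pixels'][90:250,150:350],None,fx=3,fy=3))
P=cloud(f)
```

```text
now [ 0.52  -0.369  0.157] -9.44 dist 0.096 shift units after turn [-0.007  0.007  0.8  ] turn wz units -0.005
```

View pics/s1.png

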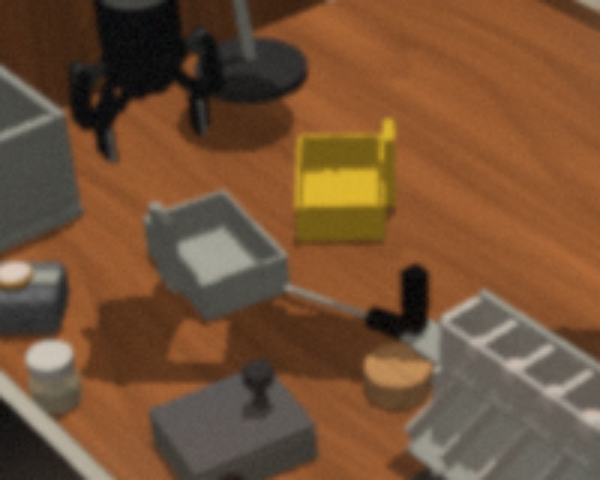

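The open fingers, at (105,150) and (200,125), straddle the space above the grey tray's tab at (158,215). Nothing has been touched, so I'll descend and close.

{"api": "move_arm", "payload": {
  "plan": [
    [[0,0,0.2,0,0,0,0],[0,0,0.2,0,0,0,0],[0,0,0.2,0,0,0,0],[0,0,0.19,0,0,0,0],[0,0,0,0,0,0,1],[0,0,0,0,0,0,1],[0,0,0,0,0,0,1],[0,0,0,0,0,0,1],[0,0,0,0,0,0,1],[0,0,0,0,0,0,1]]
  ]
}}

```text
time: 3.9
tool_pos: [0.5222, -0.3684, 0.0673]
tool_rot: [0.001, 0.762, 0.648, 0.0]
contact_force: [1.0, 0.8, 6.0]
gripper_width: 0.127
grasp_force: 61.6
```

Run:
```python
from h import *
print(hw(0.135+.0535,.042),hw(.0965+.0535,.042))
plan([*hw(0.135+.0535,.042),0.24],0.9)
s=manip.state(); print(s['gripper_width'],s['grasp_force'])
```

```text
[0.668 0.172] [0.63  0.171]
now [ 0.522 -0.368  0.067] -9.28 dist 0.586 shift units after turn [ 4.481  1.289 -1.439] turn wz units -1.185
0.12655776823391504 61.56885266304016
```

{"api": "move_arm", "payload": {
  "plan": [
    [[0,0,-0.4,0,0,-0.4,1],[0,0,-0.5,0,0,-0.4,1],[0,0,-0.5,0,0,-0.4,1],[0.25,0.3,-0.05,0,0,0,1],[0.35,0.3,0,0,0,0,1],[0.35,0.3,0,0,0,0,1],[0.35,0.3,0,0,0,0,1],[0.45,0.05,0,0,0,0,1],[0.45,0.04,0,0,0,0,1],[0.45,0,0,0,0,0,1]]
  ]
}}

```text
time: 5.15
tool_pos: [0.6693, -0.0453, 0.2375]
tool_rot: [-0.001, 0.701, 0.713, -0.001]
contact_force: [-0.3, 0.8, -2.3]
gripper_width: 0.131
grasp_force: 60.4
```

Run:
```python
from h import *
s=manip.state(); print(s['gripper_width'],s['grasp_force'])
plan([*hw(0.135+.0535,.042),0.12],0.9)
```

```text
0.13105922560213287 60.42615294456482
now [ 0.669 -0.045  0.238] 1.02 dist 0.247 shift units after turn [1.808 0.021 0.98 ] turn wz units 0.014
```

{"api": "move_arm", "payload": {
  "plan": [
    [[0.45,0,0,0,0,0,1],[0.45,0,0,0,0,0,1],[0.45,0,0,0,0,0,1],[0.4,0.02,0,0,0,0,1],[0.06,0,0.2,0,0,0,1],[0,0,0.25,0,0,0,1],[0,0,0.25,0,0,0,1],[0,0,0.25,0,0,0,1],[0,0,0,0,0,0,1],[0,0,0,0,0,0,1]]
  ]
}}

```text
time: 6.4
tool_pos: [0.6688, 0.17, 0.1261]
tool_rot: [0.0, 0.701, 0.713, -0.0]
contact_force: [-0.7, 0.9, -0.8]
gripper_width: 0.132
grasp_force: 60.4
```

Run:
```python
from h import *
s=manip.state(); print(s['contact_force'])
plan([*hw(0.135+.0535,.042),0.077],0.9)
f=grab('scene'); cv2.imwrite('pics/s2.png',cv2.resize(f['pixels'][130:330,200:400],None,fx=3,fy=3))
P=cloud(f)
```

```text
[-0.748  0.852 -0.78 ]
now [0.669 0.17  0.126] 1.03 dist 0.049 shift units after turn [ 0.013 -0.003  0.409] turn wz units 0.015
```

View pics/s2.png

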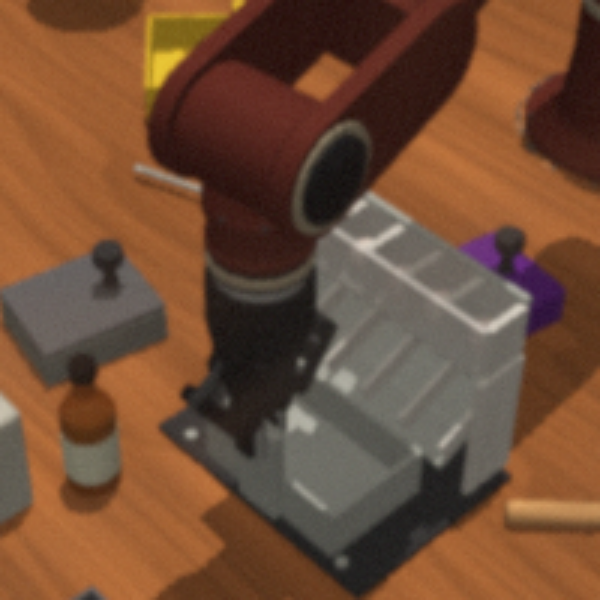

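The tray hangs level over the plate's outer part, with its rim near (300,400) to (420,460), clear of the chute lip, so I'll lower it, slide it in and look before releasing.

{"api": "move_arm", "payload": {
  "plan": [
    [[0,0,0.15,0,0,0,1],[0,0,0.15,0,0,0,1],[0,0,0.08,0,0,0,1],[0,0,0.04,0,0,0,1],[0,0,0,0,0,0,1],[0,-0.08,0,0,0,0,1],[0,-0.08,0,0,0,0,1],[0,-0.08,0,0,0,0,1],[0,-0.07,0,0,0,0,1],[0,0,0,0,0,0,1]]
  ]
}}

```text
time: 7.7
tool_pos: [0.6307, 0.1696, 0.0754]
tool_rot: [-0.0, 0.701, 0.714, -0.0]
contact_force: [-0.9, -0.6, -1.6]
gripper_width: 0.121
grasp_force: 60.5
```

Run:
```python
from h import *
s=manip.state(); print(s['contact_force'])
plan([*hw(0.0965+.0535,.042),0.077],0.9)
```

```text
[-0.866 -0.576 -1.616]
now [0.631 0.17  0.075] 1.04 dist 0.002 shift units after turn [ 0.012 -0.007 -0.013] turn wz units 0.016
```

{"api": "move_arm", "payload": {
  "plan": [
    [[0,0,0.015,0,0,0,1],[0,0,0,0,0,0,1],[0,0,0,0,0,0,0.6],[0,0,0,0,0,0,0.5],[0,0,0,0,0,0,0.4],[0,0,0,0,0,0,0.4],[0,0,-0.2,0,0,0,0.4],[0,0,-0.4,0,0,0,0.3],[0,0,-0.45,0,0,0,0],[0,0,-0.5,0,0,0,0]]
  ]
}}

```text
time: 8.95
tool_pos: [0.6309, 0.1694, 0.2603]
tool_rot: [-0.0, 0.701, 0.713, -0.001]
contact_force: [1.0, 0.8, -0.1]
gripper_width: 1.001
grasp_force: 0.0
```

Run:
```python
from h import *
f=grab('top'); P=cloud(f)
def reg(name,r0,r1,c0,c1,z0,z1):
    Q=P[r0:r1,c0:c1].reshape(-1,3); Q=Q[(Q[:,2]>z0)&(Q[:,2]<z1)]
    r=cv2.minAreaRect(Q[:,:2].astype(np.float32)); print(name,len(Q),'mean',Q.mean(0),'rect',np.array(r[0]),np.array(r[1]),r[2], 'hop',wh(r[0]))
reg('post',205,225,278,298,0.15,0.21)
cv2.imwrite('pics/t2.png',cv2.resize(f['pixels'][140:260,160:340],None,fx=4,fy=4,interpolation=cv2.INTER_CUBIC))
p=hw(0,-.155-.005); print(p); plan([p[0],p[1],0.29],0.9)
```

```text
post 70 mean [ 0.482 -0.033  0.19 ] rect [ 0.483 -0.033] [0.016 0.017] 1.1118327379226685 hop [ 0.001 -0.16 ]
[ 0.483 -0.033]
now [0.635 0.17  0.272] 1.04 dist 0.254 shift units after turn [-1.672 -1.294 -0.149] turn wz units 0.016
```

View pics/t2.png

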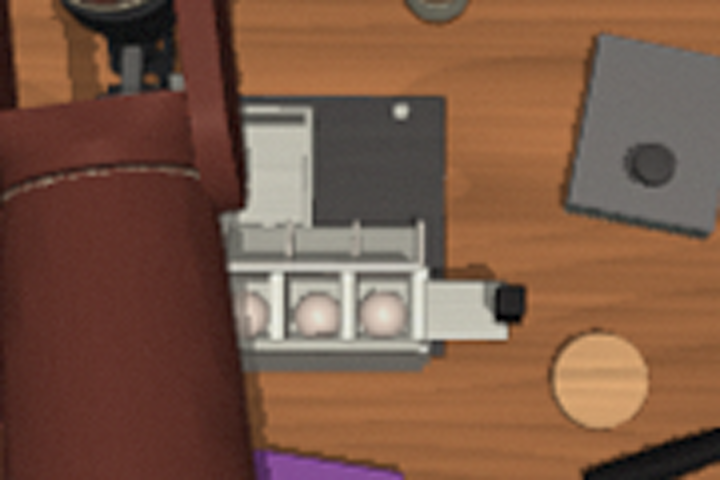

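The tray stands under the chute. Its right edge is at column 312 and its inner rim is close to the lip at row 225. The post is at (508,303), about 5 mm out. Next I'll move above the post.

{"api": "move_arm", "payload": {
  "plan": [
    [[-0.2,-0.16,-0.05,0,0,0,0],[-0.25,-0.19,-0.05,0,0,0,0],[-0.25,-0.19,-0.05,0,0,0,0],[-0.25,-0.19,0,0,0,0,0],[-0.25,-0.19,0,0,0,0,0],[-0.25,-0.19,0,0,0,0,0],[-0.22,-0.18,0,0,0,0,0],[0,0,0,0,0,0,0],[0,0,0,0,0,0,0],[0,0,0,0,0,0,0]]
  ]
}}

```text
time: 10.25
tool_pos: [0.4807, -0.033, 0.2774]
tool_rot: [-0.0, 0.7, 0.714, 0.0]
contact_force: [1.0, 0.0, -0.7]
gripper_width: 0.999
grasp_force: 0.0
```

Run:
```python
from h import *
f=grab('top'); P=cloud(f)
H=np.full(P.shape,np.nan); d=P[...,:2]-HO; c,s=np.cos(HT),np.sin(HT); hx=c*d[...,0]+s*d[...,1]; hy=-s*d[...,0]+c*d[...,1]; z=P[...,2]
m=(hx>.03)&(hx<.2)&(abs(hy)<.16)&(z>.042)&(z<.062)&(hx>.085)
r=cv2.minAreaRect(np.c_[hx[m],hy[m]].astype(np.float32)); print('rim(outer part) hop',m.sum(),r, hx[m].max(),hy[m].min(),hy[m].max())
m=(hx>.1)&(hx<.2)&(abs(hy)<.16)&(z>.085)&(z<.11)
print('tab hop',m.sum(),hx[m].min(),hx[m].max(),hy[m].min(),hy[m].max(),z[m].mean())
p=hw(0.001,-.16); plan([p[0],p[1],0.16],0.9)
```

```text
rim(outer part) hop 208 ((0.11929358541965485, 0.0379582941532135), (0.06688754260540009, 0.14122295379638672), 0.11430645734071732) 0.15277759866972124 -0.03264994310056304 0.10861149022179817
tab hop 89 0.14233187626044388 0.15447018497736686 0.017595434585397453 0.05698606433899546 0.10116380596576176
now [ 0.481 -0.033  0.277] 1.1 dist 0.117 shift units after turn [-0.     0.026  0.978] turn wz units 0.023
```

{"api": "move_arm", "payload": {
  "plan": [
    [[0,0.02,0.2,0,0,0,0],[0,0,0.2,0,0,0,0],[0,0,0.2,0,0,0,0],[0,0,0.2,0,0,0,0],[0,0,0.17,0,0,0,0],[0,0,0,0,0,0,1],[0,0,0,0,0,0,1],[0,0,0,0,0,0,1],[0,0,0,0,0,0,1],[0,0,0,0,0,0,1]]
  ]
}}

```text
time: 11.55
tool_pos: [0.4868, -0.0336, 0.1629]
tool_rot: [0.004, 0.701, 0.713, 0.004]
contact_force: [17.0, 0.1, -6.4]
gripper_width: 0.199
grasp_force: 59.5
```

Run:
```python
from h import *
s=manip.state(); print(s['contact_force'],wh(s['tool_pos']))
for g in (.127,0): plan([*hw(0.001,-.155-g),s['tool_pos'][2]])
```

```text
[16.969  0.069 -6.397] [ 0.004 -0.161]
now [ 0.487 -0.034  0.163] 1.01 dist 0.121 shift units after turn [-1.011 -0.029 -0.   ] turn wz units -0.0
now [ 0.487 -0.034  0.163] 1.01 dist 0.006 shift units after turn [ 0.047 -0.025 -0.   ] turn wz units -0.0
```

{"api": "move_arm", "payload": {
  "plan": [
    [[0,0.035,0,0,0,0,1],[0,0,0,0,0,0,1],[-0.1,0,0,0,0,0,1],[-0.15,0,0,0,0,0,1],[-0.15,0,0,0,0,0,1],[-0.15,0,0,0,0,0,1],[-0.15,0,0,0,0,0,1],[-0.15,0,0,0,0,0,1],[-0.12,0,0,0,0,0,1],[0,0,0,0,0,0,1]]
  ]
}}

```text
time: 12.8
tool_pos: [0.4886, -0.1517, 0.1629]
tool_rot: [0.001, 0.701, 0.713, -0.001]
contact_force: [-5.8, -2.5, 5.7]
gripper_width: 0.201
grasp_force: 61.3
```

Run:
```python
from h import *
s=manip.state(); print(s['contact_force'],s['tool_pos'],wh(s['tool_pos']))
f=grab('top'); P=cloud(f); cv2.imwrite('pics/t3.png',cv2.resize(f['pixels'][140:260,160:360],None,fx=4,fy=4,interpolation=cv2.INTER_CUBIC))
```

```text
[-5.79  -2.544  5.733] [ 0.489 -0.152  0.163] [ 0.004 -0.279]
```

View pics/t3.png

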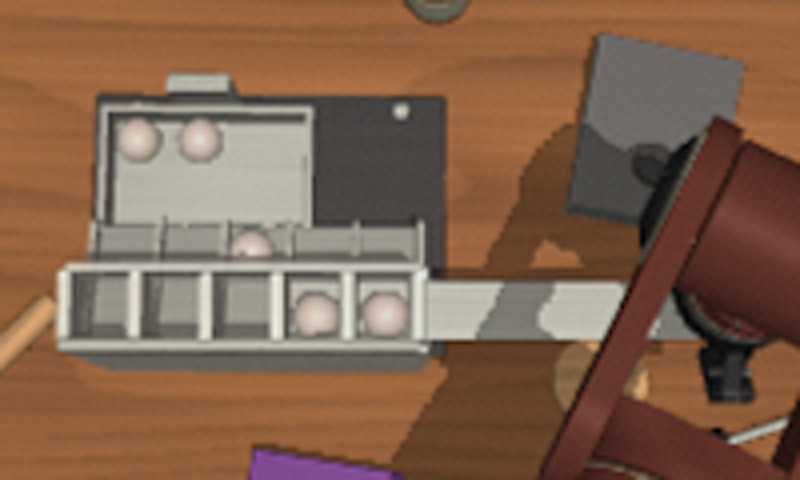

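Balls 1 and 2 are in the tray, at (137,140) and (200,140). Ball 3 is rolling off the chute at (250,243), and balls 4 and 5 are still in their lanes at (317,315) and (385,315). I'll wait for ball 3, then shut the gate.

{"api": "move_arm", "payload": {
  "plan": [
    [[0,-0.01,0,0,0,0,1],[0,0,0,0,0,0,1],[0,0,0,0,0,0,1],[0,0,0,0,0,0,1],[0,0,0,0,0,0,1],[0,0,0,0,0,0,1],[0,0,0,0,0,0,1],[0.12,0,0,0,0,0,1],[0.15,0,0,0,0,0,1],[0.15,0,0,0,0,0,1]]
  ]
}}

```text
time: 14.1
tool_pos: [0.4878, -0.0999, 0.1629]
tool_rot: [0.002, 0.701, 0.713, 0.0]
contact_force: [1.0, -3.4, 4.8]
gripper_width: 0.201
grasp_force: 61.3
```

{"api": "move_arm", "payload": {
  "plan": [
    [[0.15,0,0,0,0,0,1],[0.15,0,0,0,0,0,1],[0.15,0,0,0,0,0,1],[0.12,0,0,0,0,0,1],[0.05,0,0,0,0,0,1],[0.02,0,0,0,0,0,1],[0.02,0,0,0,0,0,1],[0,0,0,0,0,0,1],[0,0,0,0,0,0,1],[0,0,0,0,0,0,1]]
  ]
}}

```text
time: 15.35
tool_pos: [0.4867, -0.0289, 0.1629]
tool_rot: [0.008, 0.701, 0.713, -0.006]
contact_force: [0.5, -32.0, 2.0]
gripper_width: 0.198
grasp_force: 61.1
```

Run:
```python
from h import *
s=manip.state(); print(s['contact_force'],s['tool_pos'],wh(s['tool_pos']))
```

```text
[  0.529 -31.985   1.977] [ 0.487 -0.029  0.163] [ 0.004 -0.156]
```

{"api": "move_arm", "payload": {
  "plan": [
    [[-0.035,0,0,0,0,0,1],[0,0,0,0,0,0,1],[0,0,0,0,0,0,0],[0,0,0,0,0,0,0],[0,0,0,0,0,0,0],[0,0,0,0,0,0,0],[0,0,-0.25,0,0,0,0],[0,0,-0.4,0,0,0,0],[0,0,-0.2,0,0,-0.8,0],[0,0,0,0,0,-0.8,0]]
  ]
}}

```text
time: 16.6
tool_pos: [0.4869, -0.0246, 0.2665]
tool_rot: [0.003, 0.609, 0.794, 0.001]
contact_force: [-0.8, -0.3, -0.3]
gripper_width: 0.998
grasp_force: 0.0
```

Run:
```python
from h import *
s=manip.state(); print(s['contact_force'],s['tool_pos'])
f=grab('top'); P=cloud(f); a=f['pixels'][140:260,160:360]
g=grab('scene'); Q=cloud(g); b=g['pixels'][190:310,190:390]
cv2.imwrite('pics/t4.png',np.vstack([cv2.resize(x,None,fx=2.5,fy=2.5,interpolation=cv2.INTER_CUBIC) for x in(a,b)]))
for n,p in(('top',P),('scene',Q)):
    for nm,(x,y,R,z0,z1) in dict(knob=(.586,-.128,.03,.068,.1),post=(.485,-.03,.02,.17,.21),cover=(.614,-.133,.09,.034,.05)).items():
        m=(np.hypot(p[...,0]-x,p[...,1]-y)<R)&(p[...,2]>z0)&(p[...,2]<z1); q=p[m]
        if len(q)>5: print(n,nm,len(q),q.mean(0),q.min(0),q.max(0),cv2.minAreaRect(q[:,:2].astype(np.float32)))
rows([0.5868,-0.128,0.20],79.8,8)
```

```text
[-0.755 -0.286 -0.339] [ 0.487 -0.025  0.266]
top cover 1094 [ 0.627 -0.141  0.039] [ 0.549 -0.191  0.034] [ 0.68  -0.082  0.047] ((0.6150205135345459, -0.13358043134212494), (0.09963180124759674, 0.12031521648168564), 79.80033874511719)
scene knob 89 [ 0.592 -0.12   0.079] [ 0.577 -0.137  0.069] [ 0.605 -0.109  0.085] ((0.5914725065231323, -0.12320144474506378), (0.029740700498223305, 0.024738432839512825), 76.29243469238281)
scene post 90 [ 0.491 -0.022  0.185] [ 0.479 -0.033  0.17 ] [ 0.498 -0.014  0.196] ((0.48863741755485535, -0.02334635891020298), (0.018721677362918854, 0.01968533731997013), 0.02488572522997856)
scene cover 1064 [ 0.624 -0.124  0.039] [ 0.557 -0.187  0.034] [ 0.686 -0.066  0.049] ((0.6190512776374817, -0.1289054900407791), (0.10648666322231293, 0.12034963816404343), 79.69291687011719)
[np.float64(-0.131), np.float64(0.074), np.float64(0.066)] -0.946
[np.float64(-0.14), np.float64(0.055), np.float64(0.066)] -0.946
[np.float64(-0.147), np.float64(0.035), np.float64(0.066)] -0.946
[np.float64(-0.15), np.float64(0.013), np.float64(0.066)] -0.946
[np.float64(-0.151), np.float64(-0.008), np.float64(0.066)] -0.946
[np.float64(-0.148), np.float64(-0.029), np.float64(0.066)] -0.946
[np.float64(-0.142), np.float64(-0.05), np.float64(0.066)] -0.946
[np.float64(-0.134), np.float64(-0.069), np.float64(0.066)] -0.946
```

View pics/t4.png

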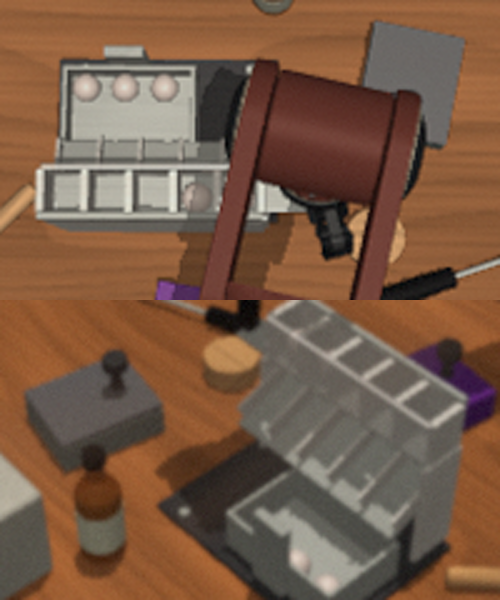

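All three balls are in the tray, at (87,88), (125,88) and (165,88) in the top crop, and the gate is shut. The guard is still closed, with its knob at (115,365) in the lower crop. I'll go above the knob.

{"api": "move_arm", "payload": {
  "plan": [
    [[-0.13,0.075,0.03,0,0,-0.945,0],[-0.14,0.055,0.05,0,0,-0.945,0],[-0.145,0.035,0.07,0,0,-0.945,0],[-0.15,0.015,0.07,0,0,-0.945,0],[-0.15,-0.005,0.07,0,0,-0.945,0],[-0.15,-0.025,0.08,0,0,-0.945,0],[-0.145,-0.045,0.1,0,0,-0.945,0],[-0.135,-0.06,0.1,0,0,-0.945,0],[0,0,0,0,0,0,0],[0,0,0,0,0,0,0]]
  ]
}}

```text
time: 17.95
tool_pos: [0.588, -0.1253, 0.1945]
tool_rot: [-0.0, 0.091, 0.996, 0.0]
contact_force: [1.1, 1.3, 1.0]
gripper_width: 1.0
grasp_force: 0.0
```

Run:
```python
from h import *
plan([0.588,-0.1265,0.057],79.8)
```

```text
now [ 0.588 -0.125  0.195] 79.61 dist 0.138 shift units after turn [-0.002 -0.01   1.146] turn wz units -0.022
```

{"api": "move_arm", "payload": {
  "plan": [
    [[0,-0.01,0.25,0,0,0,0],[0,0,0.25,0,0,0,0],[0,0,0.25,0,0,0,0],[0,0,0.25,0,0,0,0],[0,0,0.15,0,0,0,0],[0,0,0,0,0,0,1],[0,0,0,0,0,0,1],[0,0,0,0,0,0,1],[0,0,0,0,0,0,1],[0,0,0,0,0,0,1]]
  ]
}}

```text
time: 19.2
tool_pos: [0.5887, -0.1259, 0.0575]
tool_rot: [0.001, 0.089, 0.996, 0.001]
contact_force: [0.8, 5.6, 1.8]
gripper_width: 0.301
grasp_force: 58.8
```

Run:
```python
from h import *
s=manip.state(); print(s['contact_force'],s['tool_pos'],psi(s))
# arc, tool x ~ direction -box x? print per-step units
R=.0989; a0=np.radians(155.5)
th=np.linspace(0.03,1.5,15); p=np.c_[R*np.cos(a0-th),R*np.sin(a0-th)]; d=np.diff(p,axis=0)/.12
print('tool x unit = -box x, tool z=-z'); print(np.c_[-d[:,0],-d[:,1]])
```

```text
[0.845 5.571 1.799] [ 0.589 -0.126  0.058] 79.75474270024145
tool x unit = -box x, tool z=-z
[[-0.042 -0.075]
 [-0.05  -0.071]
 [-0.057 -0.065]
 [-0.064 -0.059]
 [-0.069 -0.052]
 [-0.074 -0.044]
 [-0.079 -0.036]
 [-0.082 -0.028]
 [-0.084 -0.019]
 [-0.086 -0.01 ]
 [-0.086 -0.001]
 [-0.086  0.008]
 [-0.085  0.017]
 [-0.083  0.026]]
```

{"api": "move_arm", "payload": {
  "plan": [
    [[-0.042,0,-0.075,0,0,0,1],[-0.05,0,-0.071,0,0,0,1],[-0.057,0,-0.065,0,0,0,1],[-0.064,0,-0.059,0,0,0,1],[-0.069,0,-0.052,0,0,0,1],[-0.074,0,-0.044,0,0,0,1],[-0.079,0,-0.036,0,0,0,1],[-0.082,0,-0.028,0,0,0,1],[0,0,0,0,0,0,1],[0,0,0,0,0,0,1]]
  ]
}}

```text
time: 20.45
tool_pos: [0.649, -0.1368, 0.1094]
tool_rot: [-0.001, 0.089, 0.996, 0.001]
contact_force: [-2.3, 6.9, 3.5]
gripper_width: 0.302
grasp_force: 60.6
```

Run:
```python
from h import *
s=manip.state(); print(s['contact_force'],s['tool_pos'],psi(s),s['gripper_width'],s['ft_torque'])
f=grab('scene'); cv2.imwrite('pics/s5.png',cv2.resize(f['pixels'][170:290,170:330],None,fx=4,fy=4,interpolation=cv2.INTER_CUBIC))
```

```text
[-2.319  6.932  3.544] [ 0.649 -0.137  0.109] 79.77774613626866 0.3023494989525862 [0.979 0.697 0.033]
```

View pics/s5.png

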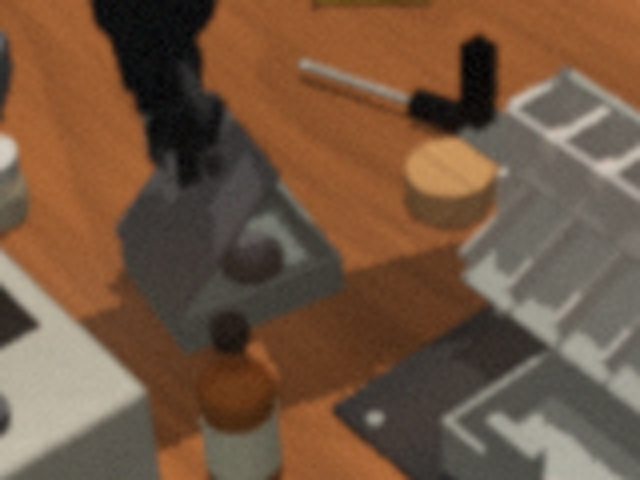

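The cover is about halfway up with the knob still in the fingers, and the button shows at (252,258). I'll carry on along the arc and then release.

{"api": "move_arm", "payload": {
  "plan": [
    [[-0.084,0,-0.019,0,0,0,1],[-0.086,0,-0.01,0,0,0,1],[-0.086,0,-0.001,0,0,0,1],[-0.086,0,0.008,0,0,0,1],[-0.085,0,0.017,0,0,0,1],[-0.083,0,0.026,0,0,0,1],[0,0,0,0,0,0,1],[0,0,0,0,0,0,0.4],[0,0,0,0,0,0,0],[0,0,0,0,0,0,0]]
  ]
}}

```text
time: 21.75
tool_pos: [0.7092, -0.1493, 0.1057]
tool_rot: [-0.0, 0.089, 0.996, -0.0]
contact_force: [-0.1, 0.7, -0.1]
gripper_width: 0.917
grasp_force: 0.0
```

{"api": "move_arm", "payload": {
  "plan": [
    [[0,0,0,0,0,0,0],[0,0,0,0,0,0,0],[0,0,-0.25,0,0,0,0],[0,0,-0.45,0,0,0,0],[0,0,-0.3,0,0,0,0],[0.3,0,0,0,0,0,1],[0.35,0,0,0,0,0,1],[0.2,0,0,0,0,0,1],[0,0,0,0,0,0,1],[0,0,0,0,0,0,1]]
  ]
}}

```text
time: 23.0
tool_pos: [0.6097, -0.1309, 0.2261]
tool_rot: [0.0, 0.089, 0.996, -0.0]
contact_force: [0.4, -0.4, -0.4]
gripper_width: 0.002
grasp_force: 0.0
```

Run:
```python
from h import *
s=manip.state(); print(s['contact_force'],s['tool_pos'],psi(s),s['gripper_width'])
f=grab('scene');P=cloud(f); cv2.imwrite('pics/s6.png',cv2.resize(f['pixels'][150:310,150:350],None,fx=3.5,fy=3.5,interpolation=cv2.INTER_CUBIC))
x=np.array([.984,-.177])
plan([*(np.array([.617,-.132])-.015*x),0.06],79.8)
```

```text
[ 0.446 -0.381 -0.375] [ 0.61  -0.131  0.226] 79.75453116046694 0.0019547781047617647
now [ 0.61  -0.131  0.226] 79.76 dist 0.166 shift units after turn [0.064 0.001 1.383] turn wz units -0.005
```

View pics/s6.png

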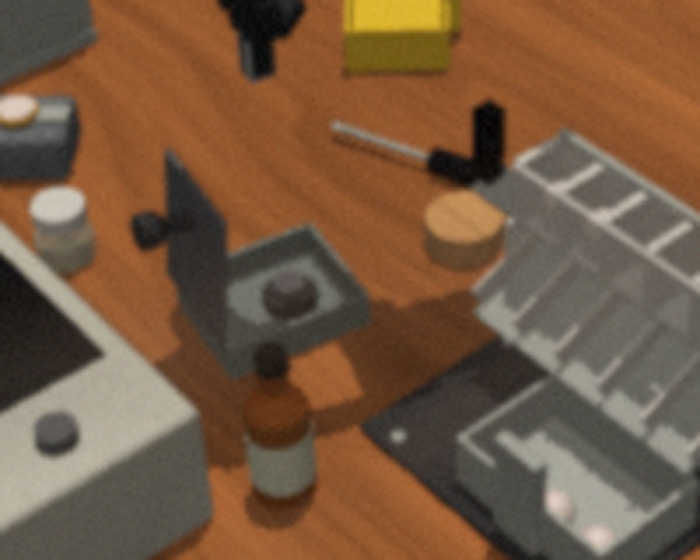

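The guard stands up on its own, and the button at (291,293) is clear. Next is the press.

Run:
```python
from h import *
P=cloud(load('scene')); print(P[231:236,230:237].reshape(-1,3).mean(0))
```

```text
[ 0.607 -0.119  0.024]
```

{"api": "move_arm", "payload": {
  "plan": [
    [[0.06,0,0.2,0,0,0,1],[0,0,0.3,0,0,0,1],[0,0,0.3,0,0,0,1],[0,0,0.3,0,0,0,1],[0,0,0.25,0,0,0,1],[0,0,0.15,0,0,0,1],[0,0,0.1,0,0,0,1],[0,0,0.05,0,0,0,1],[0,0,0,0,0,0,1],[0,0,0,0,0,0,1]]
  ]
}}

```text
time: 24.3
tool_pos: [0.6027, -0.1296, 0.0289]
tool_rot: [0.001, 0.089, 0.996, -0.0]
contact_force: [-0.1, -0.4, 0.6]
gripper_width: -0.003
grasp_force: 0.0
```

{"api": "move_arm", "payload": {
  "plan": [
    [[0,0,0.04,0,0,0,1],[0,0,0.025,0,0,0,1],[0,0,0.02,0,0,0,1],[0,0,0.015,0,0,0,1],[0,0,0.01,0,0,0,1],[0,0,0,0,0,0,1],[0,0,0,0,0,0,1],[0,0,0,0,0,0,1],[0,0,0,0,0,0,1],[0,0,0,0,0,0,1]]
  ]
}}

```text
time: 25.55
tool_pos: [0.6035, -0.1299, 0.0206]
tool_rot: [0.0, 0.089, 0.996, -0.0]
contact_force: [-12.2, 2.8, 30.0]
gripper_width: -0.002
grasp_force: 14.8
```

{"api": "move_arm", "payload": {
  "plan": [
    [[0,0,-0.035,0,0,0,1],[0,0,0,0,0,0,1],[0,0,-0.015,0,0,0,1],[0,0,0,0,0,0,1],[0,0,0,0,0,0,1],[0,0,0,0,0,0,1],[0,0,0,0,0,0,1],[0,0,0,0,0,0,1],[0,0,0,0,0,0,1],[0,0,0,0,0,0,1]]
  ]
}}

```text
time: 26.8
tool_pos: [0.6027, -0.1297, 0.0211]
tool_rot: [0.001, 0.089, 0.996, -0.0]
contact_force: [4.1, -1.6, 5.3]
gripper_width: -0.001
grasp_force: 2.6
```

The force reads 5.3 N at z = 21.1 mm and was 30 N when driven harder. That matches the button's spring and then its full stop, so it was pressed. Now I'll withdraw and check.

{"api": "move_arm", "payload": {
  "plan": [
    [[0,0,-0.1,0,0,0,1],[0,0,-0.3,0,0,0,1],[0,0,-0.4,0,0,0,1],[0,0,-0.45,0,0,0,1],[0,0,-0.45,0,0,0,1],[0,0,-0.2,0,0,0,1],[0,0,0,0,0,0,1],[0,0,0,0,0,0,1],[0,0,0,0,0,0,1],[0,0,0,0,0,0,1]]
  ]
}}

```text
time: 28.05
tool_pos: [0.6012, -0.1291, 0.2467]
tool_rot: [-0.002, 0.089, 0.996, 0.0]
contact_force: [0.2, -0.1, 0.3]
gripper_width: -0.0
grasp_force: 0.0
```

Run:
```python
from h import *
s=manip.state(); print(s['contact_force'],s['tool_pos'])
f=grab('scene'); cv2.imwrite('pics/s7.png',cv2.resize(f['pixels'][150:310,180:380],None,fx=3.5,fy=3.5,interpolation=cv2.INTER_CUBIC))
```

```text
[ 0.17  -0.113  0.326] [ 0.601 -0.129  0.247]
```

View pics/s7.png

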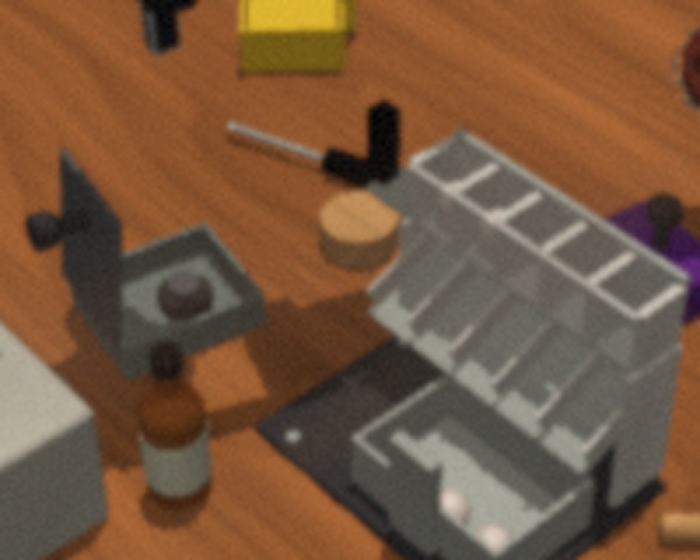

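The guard is up at (90,230), the button has sprung back at (185,295), the gate is shut and the balls are in the tray near (455,505). The arm is clear, so I'll hand in.

```bash
python3 -c "
from plant import manip
print(manip.job_done())"
```

```text
the job is handed in; nothing more can be done
None
```

I finished every step and handed the job in at about 28 s, but the hand-in returned no verdict: the tray is under the chute with the three far balls in it, the gate is shut on the other two, the guard stays up, and the start button was pressed and sprang back.

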